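# Count off a row of biscuit jars by touch

## Robot

A 6-joint arm with a two-finger parallel gripper is mounted at the origin on the work surface. World frame = base frame: x ahead of the robot, y to its left, z up, the work surface at z = 0. Lengths are in m, angles in rad, forces in N, time in s.
With the tool pointing down it reaches from about 0.325 to 0.9 m from the base axis. Payload 6.1 kg.
Tool frame: the origin (TCP) lies at the very end of the fingers, on their centre line; the grasp point (between the pads) lies 19 mm behind it; z points along the fingers, y is the line along which they close (so a half turn about z gives the same grasp; the last joint's range is limited). The gripper opens to 85 mm and grips with 20 to 120 N. Pads are 22 mm wide; open, the fingers measure 114 mm over their backs; the gripper's body (76 mm by 85 mm) begins 54 mm behind the grasp point. The pads swing forward as they close: fully open they stand 13 mm farther back than shut.
Start: joints at [1.109, 0.22, 1.526, -0, 1.395, -0.126], TCP at [0.206, 0.59, 0.231] pointing down, gripper open.
Joint ranges: [-2.98, 2.98], [-0.91, 2.08], [0.09, 2.57], [-1.24, 4.39], [0.2, 2.65], [-2.68, 2.68]. Speed limits (rad/s): [2.57, 2.57, 3.01, 3.14, 3.14, 3.14].

## Interface

Orientations are given as a unit quaternion [x, y, z, w].
In Python, from station import bot, read_camera, job gives the robot as it stands.
- The arm moves only by the tool apply_moves, never from a script. Its argument "series" is a list of rows, each an object of numbers: "tx", "ty", "tz": the shift along the tool's x, y, z in mm; "twist": the turn about the tool's z in rad; "fingers": the opening, from 0 (shut) to 1 (fully open). A call has 1 to 20 rows; each row shifts and turns the commanded pose from where the row before left it, along the tool's axes as they then stand; what a row does not reach is not made up. A row lasts 1/8 s, in which the tool goes at most 62.5 mm and 10.7 degrees, less where a joint would pass 70% of its speed; a pose out of reach is approached as far as the arm can. A call with a gripper value outside its range is refused whole. The fingers move at their own pace and stop on an object; the grip force is fixed at half the most. Time passes only in rows, so rows that do not move let the fingers close. It gives the time, the measured TCP pose, the force, the opening and the grip force at its end, in the units of the state.
- bot.observe(): the state, without advancing time (a new reading comes with each control period).
- read_camera(name): name is "scene" or "side" or "wrist"; returns a dict with "image" (400x640x3 uint8, red, green, blue), "fovy" (degrees; the focal length in pixels is half the picture's height over the tangent of half this angle, whatever the lens; pixels are square), "cx", "cy" (the principal point, pixels), "pose" (4x4, takes a point from camera to world coordinates); the wrist camera has in their place "T_tool_cam" (4x4, takes a point from camera to tool coordinates, whose origin is the TCP and whose axes are the flange's). Camera axes: x right, y up, looking along -z (the intrinsics and any distortion apply to the point x, -y, -z); pixel columns grow to the right and rows downward; lengths in m; the calibration is good to about 2 mm. A picture is of the moment at which its call begins: read the wrist's pose just before it. There is no depth.
- job.hand_in(): hands the job in; it is judged then, once.
The state is a dict: "t": time; "joint_pos": joint angles; "qd": joint speeds; "joint_efforts": joint torques, N m; "eef_pos": TCP position; "tcp_rot": TCP orientation; "contact_force": force on the tool from outside, world axes, zero at the start; "moment": the same for the moment, N m; "grip_width": finger opening in m; "grip_force": force on a finger pad.
Only numpy, scipy, OpenCV 4.12 (cv2) and the standard library are available. Lean on these libraries where they do the work, as an engineer would, in place of code of your own. Each camera call takes 0.05 s, during which the arm holds its last target. There are 200 camera calls.

## Task

Count off the four jars in the carton by touch: starting at the end where the tally counter lies, go along the row and lightly touch the middle of each lid in turn with the fingertips, pausing for a moment on each and skipping none. Finish with the fingertips still resting lightly on the last jar's lid, to show where the count ended: the program ends while holding that touch. Do not pick up, shove or tip any jar, and leave the other things where they are.

Things in the scene. Friction and masses are not known exactly. Their poses are not given: they have to be found in the camera images.
- jar1: Short clear biscuit jar with a red lid 84 mm across; body 80 mm across, 105 mm high over the lid's centre panel, about 0.4 kg, loose. Number 1 of 4 in the row, counted from the carton's +y end (the left end seen from the robot). Origin: centre of its underside, z up.
- jar1_panel: Flat round red panel in the middle of jar1's lid, 60 mm across, standing 8 mm above the lid's rim: the part to touch. Origin: centre of its top face. It sits on a soft spring: starts to give at about 0.5 N, then 2 mm per newton, bottoms after 6 mm at 3.5 N, springs back when released.
- jar2: Tall clear biscuit jar with a red lid 84 mm across; body 80 mm across, 140 mm high over the lid's centre panel, about 0.4 kg, loose. Number 2 of 4 in the row, counted from the carton's +y end (the left end seen from the robot). Origin: centre of its underside, z up.
- jar2_panel: Flat round red panel in the middle of jar2's lid, 60 mm across, standing 8 mm above the lid's rim: the part to touch. Origin: centre of its top face. It sits on a soft spring: starts to give at about 0.5 N, then 2 mm per newton, bottoms after 6 mm at 3.5 N, springs back when released.
- jar3: Short clear biscuit jar with a red lid 84 mm across; body 80 mm across, 105 mm high over the lid's centre panel, about 0.4 kg, loose. Number 3 of 4 in the row, counted from the carton's +y end (the left end seen from the robot). Origin: centre of its underside, z up.
- jar3_panel: Flat round red panel in the middle of jar3's lid, 60 mm across, standing 8 mm above the lid's rim: the part to touch. Origin: centre of its top face. It sits on a soft spring: starts to give at about 0.5 N, then 2 mm per newton, bottoms after 6 mm at 3.5 N, springs back when released.
- jar4: Tall clear biscuit jar with a red lid 84 mm across; body 80 mm across, 140 mm high over the lid's centre panel, about 0.4 kg, loose. Number 4 of 4 in the row, counted from the carton's +y end (the left end seen from the robot). Origin: centre of its underside, z up.
- jar4_panel: Flat round red panel in the middle of jar4's lid, 60 mm across, standing 8 mm above the lid's rim: the part to touch. Origin: centre of its top face. It sits on a soft spring: starts to give at about 0.5 N, then 2 mm per newton, bottoms after 6 mm at 3.5 N, springs back when released.
- carton: Low open cardboard tray, fixed to the table, 96 mm (x) by 376 mm (y) by 50 mm high, 4 mm walls and floor, holding the row of four jars along its y axis at about y = +138, +46, -46, -138 mm. Origin: centre of its underside on the table.
- counter: Hand tally counter: steel drum 46 mm across and 30 mm high with a small thumb plunger up to 42 mm and a finger ring at its side, loose on the table 55 to 80 mm beyond one end of the carton. Its y in the carton's frame is positive when it is at the jar1 end, negative at the jar4 end. It marks where the count starts. Origin: centre of its underside.
- tape: Bystander: roll of brown packing tape lying flat, 100 mm across, 48 mm high, loose, beyond the carton's other end. Origin: centre of its underside.
- spare: Bystander: short jar of the same kind, 80 mm across and 105 mm high, standing loose on the table beyond the carton; it is not in the carton and not part of the count. Origin: centre of its underside.
- marker: Bystander: marker pen, about 135 mm long and 18 mm thick, lying loose on the table beyond the carton. Origin: on the table below its middle; it lies along its x axis.
Things that resemble listed ones, but are neither listed nor needed, are in the scene too. What is shaped like the jar1 but green is not meant. Leave any pink look-alike of the jar3 alone.

How it is judged:
By the outcome, as a careful person would: the job done as asked, in the order asked, and still so for the second after the job is handed in, while the arm keeps its last pose, push and grip.
It also fails if it takes over 48 s, if anything falls off the work surface, if the arm or the gripper's body presses on something with over 40 N, if the wrist force passes 120 N, or if a joint passes its speed limit or range.

## Working session

There is one attempt and no reset: what is moved stays moved. The work goes in short steps, Python scripts to look and compute and a tool call to move; the robot and the scene stay as the last step left them, time stands still between calls to the robot, and variables do not carry over. Pictures are saved under pics/ and viewed, at most 10 in all, crops included, and the job is handed in when it is done.

Besides the shell and the picture viewer there is one more tool, called after ">>>" as name([rows], argument=value, ...), one row to a line, values as JSON. apply_moves: Moves the arm, as the interface text tells. Its arguments: {"type":"object","properties":{"series":{"type":"array"}},"required":["series"]}

```bash
mkdir -p pics; ls; python3 - <<'E'
from station import bot, read_camera
import cv2,numpy as np
print(bot.observe())
for n in("scene","side"):
    c=read_camera(n);np.savez("pics/"+n,**{k:v for k,v in c.items()})
    print({k:v for k,v in c.items() if k!="image"})
    cv2.imwrite(f"pics/{n}0.png",c["image"][:,:,::-1])
E
```

```text
pics
{'t': 0.0, 'joint_pos': array([ 1.10892260e+00,  2.21237889e-01,  1.52760552e+00, -1.82584402e-05,
        1.39471462e+00, -1.26102773e-01]), 'qd': array([-0.00014203,  0.00063403, -0.00074357, -0.00103288, -0.0003534 ,
        0.00037318]), 'joint_efforts': array([ 2.93240064e-04, -4.96893740e+01, -3.89398420e+01, -1.56548726e-04,
        1.12673882e-02,  1.48546572e-06]), 'eef_pos': array([0.20567341, 0.58954503, 0.23019492]), 'tcp_rot': array([ 1.67096265e-01,  9.85940096e-01, -9.43132477e-04, -2.76154773e-04]), 'contact_force': array([-0.1282241 , -0.05218721, -0.99708815]), 'moment': array([0.01272033, 0.00208908, 0.0093844 ]), 'grip_force': 0.0, 'grip_width': 0.08542062323764936}
{'fovy': 52.40329458864426, 'cx': 314.61798601521116, 'cy': 200.60381166015617, 'pose': array([[ 0.50561765, -0.75021039,  0.42606944,  0.97687882],
       [ 0.86266149,  0.43223677, -0.26265286, -0.23557583],
       [ 0.01288203,  0.50035562,  0.86572415,  0.93228908],
       [ 0.        ,  0.        ,  0.        ,  1.        ]])}
{'fovy': 47.359010139283725, 'cx': 321.88789126343625, 'cy': 198.41247860056117, 'pose': array([[ 0.97849515,  0.14172917, -0.14986692,  0.3882314 ],
       [-0.20617139,  0.64956205, -0.73182136, -0.81894941],
       [-0.00637257,  0.74698192,  0.66481381,  0.86999618],
       [ 0.        ,  0.        ,  0.        ,  1.        ]])}
```

View pics/scene0.png

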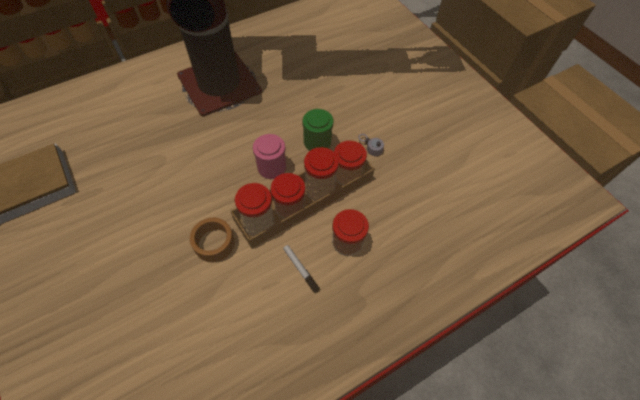

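View pics/side0.png

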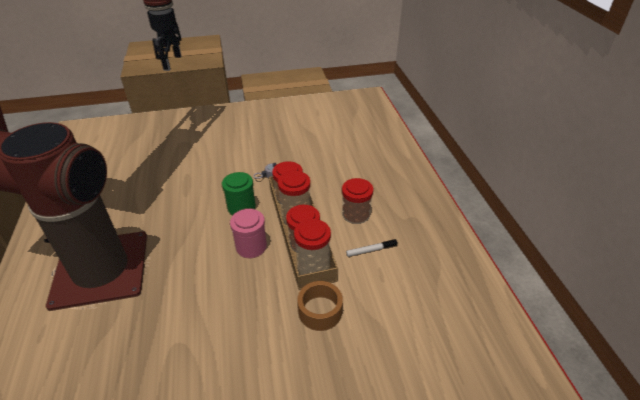

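The scene view shows the row of red lids from (350,154) beside the grey counter (375,146) through (320,162) and (288,188) to (253,199) beside the tape (211,238). Other lid candidates are the spare (350,227), the green jar (318,125) and the pink jar (270,150), none of them in the carton. So the counter is at the +y (jar1) end. I'll confirm this in a crop and measure.

```bash
cat > h.py <<'E'
import numpy as np,cv2
def ray(c,u,v,P):
    f=200/np.tan(np.radians(float(c["fovy"]))/2)
    d=P[:3,:3]@np.array([(u-c["cx"])/f,-(v-c["cy"])/f,-1]);return P[:3,3],d
def onz(c,u,v,z,P):
    o,d=ray(c,u,v,P);return o+d*(z-o[2])/d[2]
def red(im):
    h=cv2.cvtColor(im,cv2.COLOR_RGB2HSV)
    return (((h[...,0]<6)|(h[...,0]>174))&(h[...,1]>190)&(h[...,2]>90)).astype(np.uint8)*255
E
python3 - <<'E'
from h import *
c=np.load("pics/scene.npz");im=c["image"]
cr=cv2.resize(im[95:260,195:395],None,fx=4,fy=4,interpolation=cv2.INTER_CUBIC)[:600]
cv2.imwrite("pics/crop.png",cr[:600,:800,::-1])
m=red(im);m[:90]=0
d=cv2.distanceTransform(m,cv2.DIST_L2,5)
n,l,s,ce=cv2.connectedComponentsWithStats((d>9).astype(np.uint8))
for a,(u,v) in zip(s[1:],ce[1:]):
    print(a[4],u.round(1),v.round(1),[onz(c,u,v,z,c["pose"]).round(3)[:2] for z in(.105,.140)])
print("counter",onz(c,375,146,.03,c["pose"]),"tape",onz(c,211,238,.024,c["pose"]))
E
```

```text
31 346.2 152.6 [array([0.489, 0.155]), array([0.509, 0.139])]
50 319.2 159.2 [array([0.472, 0.086]), array([0.494, 0.072])]
64 288.9 185.2 [array([ 0.502, -0.016]), array([ 0.522, -0.026])]
62 251.7 195.5 [array([ 0.483, -0.106]), array([ 0.504, -0.112])]
counter [0.46519273 0.27287857 0.03      ] tape [ 0.49452002 -0.23265185  0.024     ]
```

View pics/crop.png

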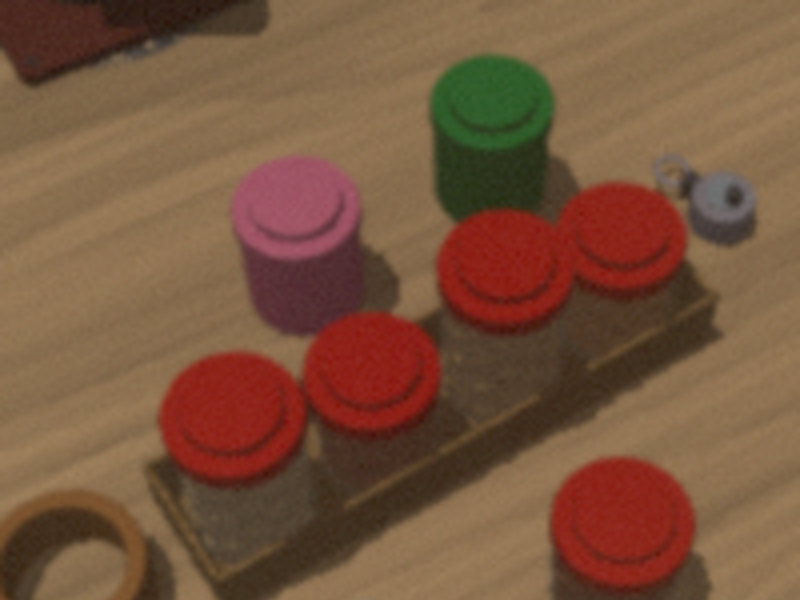

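The crop confirms the four red lids in the carton, with the counter at the jar1 end. Panel centres in the crop are about (627,231), (507,263), (373,368) and (234,411). Next, the moves to a viewing pose over the row.

```bash
cat >> h.py <<'E'
from scipy.spatial.transform import Rotation as R
def shift(o,target):
    return R.from_quat(o["tcp_rot"]).inv().apply(np.array(target)-o["eef_pos"])*1000
E
python3 - <<'E'
from h import *
from station import bot,read_camera
c=np.load("pics/scene.npz")
for (x,y),z in zip([(627,231),(507,263),(373,368),(234,411)],[.109,.144]*2):
    print(onz(c,195+x/4,95+y/4,z,c["pose"]).round(4))
o=bot.observe();print(R.from_quat(o["tcp_rot"]).as_matrix().round(3));print(shift(o,(.42,.12,.36)))
w=read_camera("wrist");print(w["fovy"],w["T_tool_cam"])
E
```

```text
[0.4984 0.1654 0.109 ]
[0.503  0.0736 0.144 ]
[ 0.508  -0.0213  0.109 ]
[ 0.514  -0.1116  0.144 ]
[[-0.944  0.329 -0.001]
 [ 0.329  0.944 -0.002]
 [ 0.    -0.002 -1.   ]]
[-357.03273298 -373.00822445 -129.11664433]
59.10297637331375 [[ 1.76717875e-04  9.59706755e-01  2.81003404e-01  7.09261303e-02]
 [ 9.99999920e-01 -6.86939857e-05 -3.94272017e-04  5.13910605e-04]
 [-3.59082274e-04  2.81003451e-01 -9.59706690e-01 -1.43038509e-01]
 [ 0.00000000e+00  0.00000000e+00  0.00000000e+00  1.00000000e+00]]
```

>>> apply_moves([
  {"tz": -9, "tx": -28, "ty": -30, "fingers": 0},
  {"tz": -9, "tx": -28, "ty": -30, "fingers": 0},
  {"tz": -9, "tx": -28, "ty": -30, "fingers": 0},
  {"tz": -9, "tx": -28, "ty": -30, "fingers": 0},
  {"tz": -9, "tx": -28, "ty": -30, "fingers": 0},
  {"tz": -9, "tx": -28, "ty": -30, "fingers": 0},
  {"tz": -9, "tx": -28, "ty": -30, "fingers": 0},
  {"tz": -9, "tx": -28, "ty": -30, "fingers": 0},
  {"tz": -9, "tx": -28, "ty": -30, "fingers": 0},
  {"tz": -9, "tx": -28, "ty": -30, "fingers": 0},
  {"tz": -9, "tx": -28, "ty": -30, "fingers": 0},
  {"tz": -9, "tx": -28, "ty": -30, "fingers": 0},
  {"tz": -9, "tx": -28, "ty": -30, "fingers": 0},
  {"tz": -9, "tx": -28, "ty": -30, "fingers": 0},
  {"tz": -9, "tx": -28, "ty": -30, "fingers": 0},
  {"twist": -0.11, "fingers": 0},
  {"twist": -0.11, "fingers": 0},
  {"twist": -0.11, "fingers": 0},
  {"fingers": 0},
  {"fingers": 0},
])

```text
invalid input
```

```bash
python3 - <<'E'
from h import *
from station import bot,read_camera
o=bot.observe();w=read_camera("wrist");print(o["t"],o["eef_pos"],o["contact_force"],o["grip_width"],R.from_quat(o["tcp_rot"]).as_matrix().round(3))
T=np.eye(4);T[:3,:3]=R.from_quat(o["tcp_rot"]).as_matrix();T[:3,3]=o["eef_pos"]
np.savez("pics/wrist",**w,P=T@w["T_tool_cam"])
cv2.imwrite("pics/w1.png",w["image"][:,:,::-1])
E
```

```text
0.15 [0.20577144 0.58967261 0.23043794] [-0.00043319  0.3879262  -0.1490925 ] 0.08542243637794433 [[-0.944  0.33  -0.001]
 [ 0.33   0.944 -0.001]
 [ 0.    -0.001 -1.   ]]
```

View pics/w1.png

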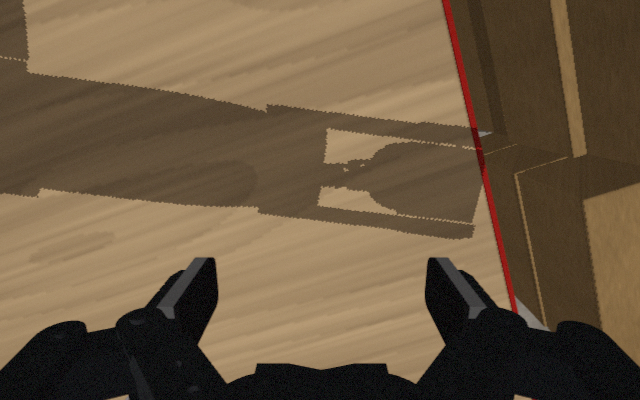

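The call was refused and the arm did not move: the picture shows only the table edge and the open fingers. The rows probably need all five keys.

>>> apply_moves([
  {"tx": -28, "ty": -30, "tz": -9, "twist": 0, "fingers": 0},
  {"tx": -28, "ty": -30, "tz": -9, "twist": 0, "fingers": 0},
  {"tx": -28, "ty": -30, "tz": -9, "twist": 0, "fingers": 0},
  {"tx": -28, "ty": -30, "tz": -9, "twist": 0, "fingers": 0},
  {"tx": -28, "ty": -30, "tz": -9, "twist": 0, "fingers": 0},
  {"tx": -28, "ty": -30, "tz": -9, "twist": 0, "fingers": 0},
  {"tx": -28, "ty": -30, "tz": -9, "twist": 0, "fingers": 0},
  {"tx": -28, "ty": -30, "tz": -9, "twist": 0, "fingers": 0},
  {"tx": -28, "ty": -30, "tz": -9, "twist": 0, "fingers": 0},
  {"tx": -28, "ty": -30, "tz": -9, "twist": 0, "fingers": 0},
  {"tx": -28, "ty": -30, "tz": -9, "twist": 0, "fingers": 0},
  {"tx": -28, "ty": -30, "tz": -9, "twist": 0, "fingers": 0},
  {"tx": -28, "ty": -30, "tz": -9, "twist": 0, "fingers": 0},
  {"tx": -28, "ty": -30, "tz": -9, "twist": 0, "fingers": 0},
  {"tx": -28, "ty": -30, "tz": -9, "twist": 0, "fingers": 0},
  {"tx": 0, "ty": 0, "tz": 0, "twist": -0.11, "fingers": 0},
  {"tx": 0, "ty": 0, "tz": 0, "twist": -0.11, "fingers": 0},
  {"tx": 0, "ty": 0, "tz": 0, "twist": -0.11, "fingers": 0},
  {"tx": 0, "ty": 0, "tz": 0, "twist": 0, "fingers": 0},
  {"tx": 0, "ty": 0, "tz": 0, "twist": 0, "fingers": 0},
])

```text
t: 2.7
eef_pos: [0.4541, 0.0268, 0.3662]
tcp_rot: [0.004, 1.0, 0.0, -0.0]
contact_force: [-0.4, 0.2, -0.1]
grip_width: 0.0
grip_force: 0.0
```

```bash
python3 - <<'E'
from h import *
from station import bot,read_camera
o=bot.observe();w=read_camera("wrist")
T=np.eye(4);T[:3,:3]=R.from_quat(o["tcp_rot"]).as_matrix();T[:3,3]=o["eef_pos"]
w["P"]=T@w["T_tool_cam"];np.savez("pics/wrist",**w)
m=cv2.morphologyEx(red(w["image"]),cv2.MORPH_OPEN,np.ones((3,3)))
im=w["image"][:,:,::-1].copy()
for k in cv2.findContours(m,cv2.RETR_EXTERNAL,cv2.CHAIN_APPROX_NONE)[0]:
    if cv2.contourArea(k)<800: continue
    e=cv2.fitEllipse(cv2.convexHull(k));print(cv2.contourArea(k),e,[onz(w,*e[0],z,w["P"])[:2].round(4) for z in(.101,.136)])
cv2.imwrite("pics/w2.png",im)
E
```

```text
3953.5 ((196.61997985839844, 211.9970703125), (67.7934799194336, 75.88578033447266), 121.4470443725586) [array([ 0.5191, -0.1249]), array([ 0.5075, -0.1118])]
4007.0 ((362.861328125, 201.0465087890625), (72.0351333618164, 73.37222290039062), 78.97714233398438) [array([0.5067, 0.0775]), array([0.4962, 0.0732])]
3446.5 ((281.0676574707031, 197.39529418945312), (65.2611312866211, 68.97046661376953), 108.47294616699219) [array([ 0.5014, -0.0212]), array([ 0.4913, -0.017 ])]
3422.0 ((434.90106201171875, 187.6134490966797), (66.24784088134766, 69.4260482788086), 42.286441802978516) [array([0.4906, 0.1632]), array([0.4814, 0.1516])]
```

View pics/w2.png

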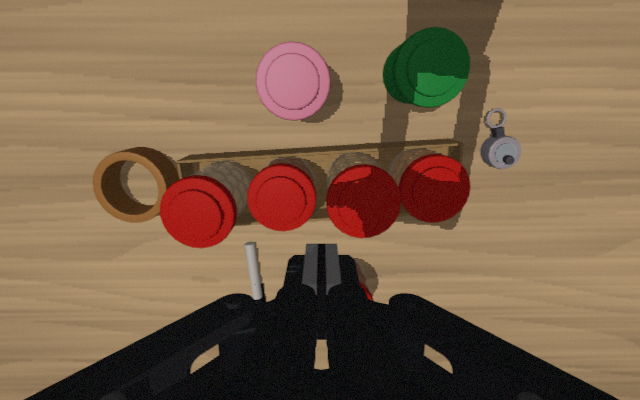

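The wrist picture shows the lids from right to left: jar1 (435,188) next to the counter (500,152), jar2 (363,201), jar3 (281,197) and jar4 (197,212) next to the tape (140,185). The spacings of 90 to 94 mm agree with the scene view. I'll use the averages of both views: (0.494,0.164), (0.500,0.073), (0.505,-0.021) and (0.511,-0.112). First, down over jar1.

>>> apply_moves([
  {"tx": -4.8, "ty": 17.2, "tz": 20, "twist": 0, "fingers": 0},
  {"tx": -4.8, "ty": 17.2, "tz": 20, "twist": 0, "fingers": 0},
  {"tx": -4.8, "ty": 17.2, "tz": 20, "twist": 0, "fingers": 0},
  {"tx": -4.8, "ty": 17.2, "tz": 20, "twist": 0, "fingers": 0},
  {"tx": -4.8, "ty": 17.2, "tz": 20, "twist": 0, "fingers": 0},
  {"tx": -4.8, "ty": 17.2, "tz": 20, "twist": 0, "fingers": 0},
  {"tx": -4.8, "ty": 17.2, "tz": 20, "twist": 0, "fingers": 0},
  {"tx": -4.8, "ty": 17.2, "tz": 20, "twist": 0, "fingers": 0},
  {"tx": 0, "ty": 0, "tz": 20, "twist": 0, "fingers": 0},
  {"tx": 0, "ty": 0, "tz": 20, "twist": 0, "fingers": 0},
  {"tx": 0, "ty": 0, "tz": 20, "twist": 0, "fingers": 0},
  {"tx": 0, "ty": 0, "tz": 20, "twist": 0, "fingers": 0},
  {"tx": 0, "ty": 0, "tz": 10, "twist": 0, "fingers": 0},
  {"tx": 0, "ty": 0, "tz": 0, "twist": 0, "fingers": 0},
])

```text
t: 4.5
eef_pos: [0.4929, 0.1641, 0.1157]
tcp_rot: [0.003, 1.0, -0.0, -0.001]
contact_force: [0.0, -1.0, 0.0]
grip_width: -0.0004
grip_force: 0.0
```

```bash
python3 - <<'E'
from h import *
from station import bot,read_camera
o=bot.observe();print(o["t"],o["eef_pos"],o["contact_force"])
w=read_camera("wrist");s=read_camera("side")
a=cv2.resize(s["image"][130:290,210:370],(400,400));cv2.imwrite("pics/w3.png",np.hstack([cv2.resize(w["image"],None,fx=.625,fy=.625)[:,:400],a[:250]])[:,:,::-1])
E
```

```text
4.5 [0.4928948  0.16412676 0.1156905 ] [ 0.03244392 -1.04727579  0.02261361]
```

View pics/w3.png

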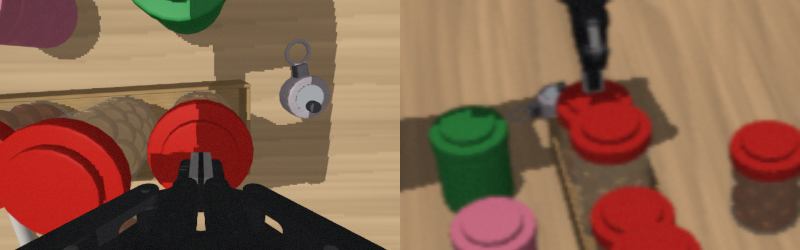

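The fingertips (200,152 in the left half) sit in the middle of jar1's lid, which spans about x 148 to 253 and y 100 to 190. Lowering gently.

>>> apply_moves([
  {"tx": 0, "ty": 0, "tz": 3, "twist": 0, "fingers": 0},
  {"tx": 0, "ty": 0, "tz": 2, "twist": 0, "fingers": 0},
  {"tx": 0, "ty": 0, "tz": 1, "twist": 0, "fingers": 0},
  {"tx": 0, "ty": 0, "tz": 1, "twist": 0, "fingers": 0},
  {"tx": 0, "ty": 0, "tz": 1, "twist": 0, "fingers": 0},
  {"tx": 0, "ty": 0, "tz": 0, "twist": 0, "fingers": 0},
  {"tx": 0, "ty": 0, "tz": 0, "twist": 0, "fingers": 0},
  {"tx": 0, "ty": 0, "tz": 0, "twist": 0, "fingers": 0},
  {"tx": 0, "ty": 0, "tz": 0, "twist": 0, "fingers": 0},
])

```text
t: 5.72
eef_pos: [0.4934, 0.1642, 0.1083]
tcp_rot: [0.003, 1.0, 0.0, 0.0]
contact_force: [0.4, -0.1, 1.5]
grip_width: 0.0
grip_force: 0.4
```

>>> apply_moves([
  {"tx": 0, "ty": 0, "tz": 1, "twist": 0, "fingers": 0},
  {"tx": 0, "ty": 0, "tz": 0, "twist": 0, "fingers": 0},
  {"tx": 0, "ty": 0, "tz": 0, "twist": 0, "fingers": 0},
  {"tx": 0, "ty": 0, "tz": 0, "twist": 0, "fingers": 0},
  {"tx": 0, "ty": 0, "tz": 0, "twist": 0, "fingers": 0},
  {"tx": 0, "ty": 0, "tz": 0, "twist": 0, "fingers": 0},
])

```text
t: 6.48
eef_pos: [0.4935, 0.1642, 0.1073]
tcp_rot: [0.003, 1.0, 0.0, 0.0]
contact_force: [-0.1, -0.4, 1.1]
grip_width: 0.0
grip_force: 0.6
```

```bash
python3 - <<'E'
from station import bot,read_camera
for i in range(4):
    o=bot.observe();print(o["eef_pos"],o["contact_force"]);read_camera("side")
E
```

```text
[0.49346105 0.16419405 0.1073241 ] [-0.07039824 -0.3933509   1.06435972]
[0.49346801 0.16422244 0.10733364] [ 0.05800948 -0.45378559  0.78820919]
[0.49344392 0.16419022 0.10731507] [-0.20642031  0.46227098  1.51657672]
[0.49346713 0.16420436 0.10732743] [ 0.52402764 -0.09883185  0.72560529]
```

Touch on jar1 is steady at about 1.1 N and 1.6 mm in. On to jar2.

>>> apply_moves([
  {"tx": 0, "ty": 0, "tz": -20, "twist": 0, "fingers": 0},
  {"tx": 0, "ty": 0, "tz": -25, "twist": 0, "fingers": 0},
  {"tx": 0, "ty": 0, "tz": -20, "twist": 0, "fingers": 0},
  {"tx": -1.4, "ty": -18.2, "tz": 0, "twist": 0, "fingers": 0},
  {"tx": -1.4, "ty": -18.2, "tz": 0, "twist": 0, "fingers": 0},
  {"tx": -1.4, "ty": -18.2, "tz": 0, "twist": 0, "fingers": 0},
  {"tx": -1.4, "ty": -18.2, "tz": 0, "twist": 0, "fingers": 0},
  {"tx": -1.4, "ty": -18.2, "tz": 0, "twist": 0, "fingers": 0},
  {"tx": 0, "ty": 0, "tz": 12, "twist": 0, "fingers": 0},
  {"tx": 0, "ty": 0, "tz": 7, "twist": 0, "fingers": 0},
  {"tx": 0, "ty": 0, "tz": 3, "twist": 0, "fingers": 0},
  {"tx": 0, "ty": 0, "tz": 0, "twist": 0, "fingers": 0},
  {"tx": 0, "ty": 0, "tz": 0, "twist": 0, "fingers": 0},
])

```text
t: 8.3
eef_pos: [0.5, 0.0736, 0.1505]
tcp_rot: [0.003, 1.0, 0.0, 0.0]
contact_force: [-0.3, 0.4, 0.4]
grip_width: 0.0001
grip_force: 0.0
```

```bash
python3 - <<'E'
from h import *
from station import bot,read_camera
o=bot.observe();print(o["t"],o["eef_pos"],o["contact_force"])
w=read_camera("wrist");s=read_camera("side")
a=cv2.resize(s["image"][130:290,210:370],(400,400));cv2.imwrite("pics/w4.png",np.hstack([w["image"][100:400,120:520],a[:300]])[:,:,::-1])
E
```

```text
8.3 [0.50003804 0.07355104 0.15054151] [-0.27185389  0.36056682  0.36731707]
```

View pics/w4.png

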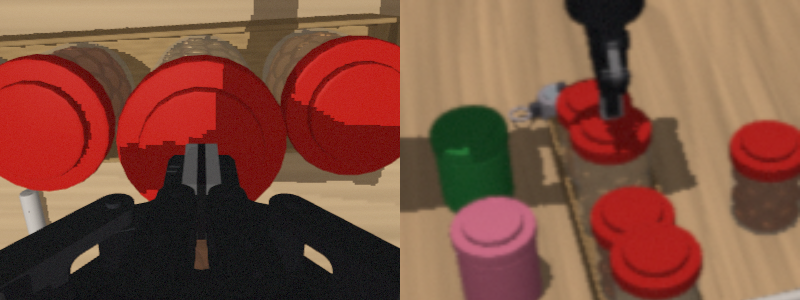

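The fingertips (200,145) line up with the centre of jar2's panel, about (200,147). Pressing lightly.

>>> apply_moves([
  {"tx": 0, "ty": 0, "tz": 3, "twist": 0, "fingers": 0},
  {"tx": 0, "ty": 0, "tz": 2, "twist": 0, "fingers": 0},
  {"tx": 0, "ty": 0, "tz": 1, "twist": 0, "fingers": 0},
  {"tx": 0, "ty": 0, "tz": 1, "twist": 0, "fingers": 0},
  {"tx": 0, "ty": 0, "tz": 1, "twist": 0, "fingers": 0},
  {"tx": 0, "ty": 0, "tz": 0.5, "twist": 0, "fingers": 0},
  {"tx": 0, "ty": 0, "tz": 0, "twist": 0, "fingers": 0},
  {"tx": 0, "ty": 0, "tz": 0, "twist": 0, "fingers": 0},
  {"tx": 0, "ty": 0, "tz": 0, "twist": 0, "fingers": 0},
  {"tx": 0, "ty": 0, "tz": 0, "twist": 0, "fingers": 0},
  {"tx": 0, "ty": 0, "tz": 0, "twist": 0, "fingers": 0},
  {"tx": 0, "ty": 0, "tz": 0, "twist": 0, "fingers": 0},
  {"tx": 0, "ty": 0, "tz": 0, "twist": 0, "fingers": 0},
  {"tx": 0, "ty": 0, "tz": 0, "twist": 0, "fingers": 0},
])

```text
t: 10.15
eef_pos: [0.4999, 0.0732, 0.1418]
tcp_rot: [0.003, 1.0, -0.0, 0.0]
contact_force: [-0.6, -0.5, 2.0]
grip_width: 0.0002
grip_force: 0.8
```

```bash
python3 - <<'E'
from station import bot,read_camera
for i in range(4):
    o=bot.observe();print(o["eef_pos"],o["contact_force"]);read_camera("side")
E
```

```text
[0.4999008  0.07316315 0.1418118 ] [-0.57659666 -0.46317189  2.02794841]
[0.49988448 0.0731621  0.14181312] [-0.64594818 -0.35021708  1.00375427]
[0.49986397 0.07313771 0.14178009] [-1.12633734 -0.61046261  1.59460024]
[0.49990918 0.0731378  0.14183849] [-0.79776421 -0.52136329  1.11044867]
```

Jar2 is at about 1.4 N. On to jar3.

>>> apply_moves([
  {"tx": 0, "ty": 0, "tz": -12, "twist": 0, "fingers": 0},
  {"tx": 0, "ty": 0, "tz": -10, "twist": 0, "fingers": 0},
  {"tx": -1.1, "ty": -18.8, "tz": 0, "twist": 0, "fingers": 0},
  {"tx": -1.1, "ty": -18.8, "tz": 0, "twist": 0, "fingers": 0},
  {"tx": -1.1, "ty": -18.8, "tz": 0, "twist": 0, "fingers": 0},
  {"tx": -1.1, "ty": -18.8, "tz": 0, "twist": 0, "fingers": 0},
  {"tx": -1.1, "ty": -18.8, "tz": 0, "twist": 0, "fingers": 0},
  {"tx": 0, "ty": 0, "tz": 20, "twist": 0, "fingers": 0},
  {"tx": 0, "ty": 0, "tz": 18, "twist": 0, "fingers": 0},
  {"tx": 0, "ty": 0, "tz": 8, "twist": 0, "fingers": 0},
  {"tx": 0, "ty": 0, "tz": 2, "twist": 0, "fingers": 0},
  {"tx": 0, "ty": 0, "tz": 0, "twist": 0, "fingers": 0},
  {"tx": 0, "ty": 0, "tz": 0, "twist": 0, "fingers": 0},
])

```text
t: 11.98
eef_pos: [0.5054, -0.0208, 0.1165]
tcp_rot: [0.003, 1.0, -0.0, 0.001]
contact_force: [-0.2, 0.5, 0.5]
grip_width: 0.0001
grip_force: 0.0
```

```bash
python3 - <<'E'
from h import *
from station import bot,read_camera
o=bot.observe();print(o["t"],o["eef_pos"],o["contact_force"])
w=read_camera("wrist");s=read_camera("side")
a=cv2.resize(s["image"][150:310,210:370],(400,400));cv2.imwrite("pics/w5.png",np.hstack([w["image"][100:400,120:520],a[:300]])[:,:,::-1])
E
```

```text
11.975 [ 0.50537203 -0.02081102  0.11649467] [-0.20887436  0.4624025   0.50342726]
```

View pics/w5.png

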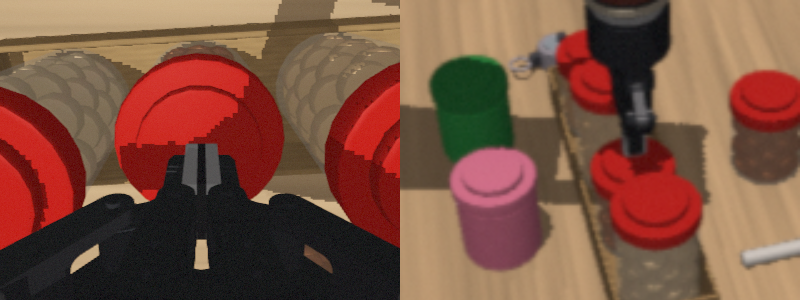

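The fingertips (200,145) are over the centre of jar3's panel, about (199,146). Lowering.

>>> apply_moves([
  {"tx": 0, "ty": 0, "tz": 4, "twist": 0, "fingers": 0},
  {"tx": 0, "ty": 0, "tz": 2, "twist": 0, "fingers": 0},
  {"tx": 0, "ty": 0, "tz": 1, "twist": 0, "fingers": 0},
  {"tx": 0, "ty": 0, "tz": 1, "twist": 0, "fingers": 0},
  {"tx": 0, "ty": 0, "tz": 1, "twist": 0, "fingers": 0},
  {"tx": 0, "ty": 0, "tz": 0.5, "twist": 0, "fingers": 0},
  {"tx": 0, "ty": 0, "tz": 0, "twist": 0, "fingers": 0},
  {"tx": 0, "ty": 0, "tz": 0, "twist": 0, "fingers": 0},
  {"tx": 0, "ty": 0, "tz": 0, "twist": 0, "fingers": 0},
  {"tx": 0, "ty": 0, "tz": 0, "twist": 0, "fingers": 0},
  {"tx": 0, "ty": 0, "tz": 0, "twist": 0, "fingers": 0},
  {"tx": 0, "ty": 0, "tz": 0, "twist": 0, "fingers": 0},
  {"tx": 0, "ty": 0, "tz": 0, "twist": 0, "fingers": 0},
  {"tx": 0, "ty": 0, "tz": 0, "twist": 0, "fingers": 0},
])

```text
t: 13.82
eef_pos: [0.5048, -0.0209, 0.1063]
tcp_rot: [0.003, 1.0, -0.0, -0.0]
contact_force: [-1.6, 0.2, 2.3]
grip_width: -0.0002
grip_force: 0.9
```

```bash
python3 - <<'E'
from station import bot,read_camera
for i in range(4):
    o=bot.observe();print(o["eef_pos"],o["contact_force"]);read_camera("side")
E
```

```text
[ 0.50481684 -0.02087869  0.10630809] [-1.59411431  0.16087571  2.28325143]
[ 0.50480508 -0.0209018   0.10627956] [-1.34846924 -0.48478071  1.19965215]
[ 0.50483108 -0.02089575  0.10630791] [-1.54070115 -0.09442207  2.47281741]
[ 0.50484029 -0.02087023  0.10631302] [-1.84957945  0.68442996  1.75945007]
```

Jar3 is touched at about 1.9 N. On to jar4.

>>> apply_moves([
  {"tx": 0, "ty": 0, "tz": -20, "twist": 0, "fingers": 0},
  {"tx": 0, "ty": 0, "tz": -24, "twist": 0, "fingers": 0},
  {"tx": 0, "ty": 0, "tz": -20, "twist": 0, "fingers": 0},
  {"tx": -1.3, "ty": -18.2, "tz": 0, "twist": 0, "fingers": 0},
  {"tx": -1.3, "ty": -18.2, "tz": 0, "twist": 0, "fingers": 0},
  {"tx": -1.3, "ty": -18.2, "tz": 0, "twist": 0, "fingers": 0},
  {"tx": -1.3, "ty": -18.2, "tz": 0, "twist": 0, "fingers": 0},
  {"tx": -1.3, "ty": -18.2, "tz": 0, "twist": 0, "fingers": 0},
  {"tx": 0, "ty": 0, "tz": 12, "twist": 0, "fingers": 0},
  {"tx": 0, "ty": 0, "tz": 6, "twist": 0, "fingers": 0},
  {"tx": 0, "ty": 0, "tz": 2, "twist": 0, "fingers": 0},
  {"tx": 0, "ty": 0, "tz": 0, "twist": 0, "fingers": 0},
  {"tx": 0, "ty": 0, "tz": 0, "twist": 0, "fingers": 0},
])

```text
t: 15.65
eef_pos: [0.511, -0.1116, 0.1506]
tcp_rot: [0.003, 1.0, -0.0, 0.0]
contact_force: [0.7, -1.2, 1.2]
grip_width: -0.0003
grip_force: 0.0
```

```bash
python3 - <<'E'
from h import *
from station import bot,read_camera
o=bot.observe();print(o["t"],o["eef_pos"],o["contact_force"])
w=read_camera("wrist");s=read_camera("side")
a=cv2.resize(s["image"][150:310,210:370],(400,400));cv2.imwrite("pics/w6.png",np.hstack([w["image"][100:400,120:520],a[:300]])[:,:,::-1])
E
```

```text
15.65 [ 0.51103968 -0.11160791  0.15061429] [ 0.69403368 -1.19676479  1.19146002]
```

View pics/w6.png

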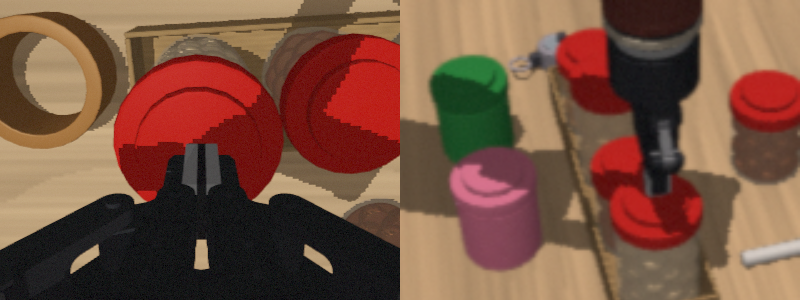

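The fingertips (200,145) are over the middle of jar4's panel, about (197,146). Lowering to a touch and holding.

>>> apply_moves([
  {"tx": 0, "ty": 0, "tz": 3, "twist": 0, "fingers": 0},
  {"tx": 0, "ty": 0, "tz": 2, "twist": 0, "fingers": 0},
  {"tx": 0, "ty": 0, "tz": 1, "twist": 0, "fingers": 0},
  {"tx": 0, "ty": 0, "tz": 1, "twist": 0, "fingers": 0},
  {"tx": 0, "ty": 0, "tz": 1, "twist": 0, "fingers": 0},
  {"tx": 0, "ty": 0, "tz": 0.5, "twist": 0, "fingers": 0},
  {"tx": 0, "ty": 0, "tz": 0, "twist": 0, "fingers": 0},
  {"tx": 0, "ty": 0, "tz": 0, "twist": 0, "fingers": 0},
  {"tx": 0, "ty": 0, "tz": 0, "twist": 0, "fingers": 0},
  {"tx": 0, "ty": 0, "tz": 0, "twist": 0, "fingers": 0},
  {"tx": 0, "ty": 0, "tz": 0, "twist": 0, "fingers": 0},
  {"tx": 0, "ty": 0, "tz": 0, "twist": 0, "fingers": 0},
  {"tx": 0, "ty": 0, "tz": 0, "twist": 0, "fingers": 0},
  {"tx": 0, "ty": 0, "tz": 0, "twist": 0, "fingers": 0},
])

```text
t: 17.5
eef_pos: [0.5108, -0.1119, 0.1418]
tcp_rot: [0.003, 1.0, -0.0, 0.0]
contact_force: [-1.8, 0.9, 1.7]
grip_width: 0.0
grip_force: 0.8
```

```bash
python3 - <<'E'
from station import bot,read_camera
for i in range(4):
    o=bot.observe();print(o["t"],o["eef_pos"],o["contact_force"],o["grip_force"]);read_camera("side")
E
```

```text
17.5 [ 0.51081521 -0.11194522  0.14180157] [-1.81803029  0.91233947  1.70958591] 0.7608465012162924
17.55 [ 0.51081489 -0.11192147  0.1417992 ] [-1.58945111 -0.43126024  1.54939855] 0.7609214913100004
17.6 [ 0.51078424 -0.11192557  0.14178935] [-1.45083983  0.23535341  1.8812757 ] 0.7609492354094982
17.65 [ 0.51080777 -0.11193039  0.14179073] [-1.18297326 -0.30535913  0.75107519] 0.7609224133193493
```

The touch is steady on jar4 at about 1.5 N. Each of the four touches also showed on the grip-force reading (0.6 to 0.9 N in contact, 0 otherwise).

```bash
python3 -c "
from station import job
print(job.hand_in())"
```

```text
the job is handed in; nothing more can be done
None
```

I touched all four lids lightly in order from the tally counter's end (jar1 to jar4, about 1 to 2 N each), and handed the job in with the fingertips still resting on jar4's lid.

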